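Stand the tall primed panel in the slotted rack

ROBOT

A 6-joint arm with a two-finger parallel gripper is mounted at the origin on a cart in front of the work surface, level with it; the furniture and walls round the work are solid. World frame = base frame: x ahead of the robot, y to its left, z up, the work surface at z = 0. Lengths are in mm, angles in degrees, forces in N, time in s.
With the tool pointing down it reaches from about 350 to 850 mm from the base axis. Payload 8.1 kg.
Tool frame: the origin (TCP) lies between the finger pads; the fingertips stand 25 mm ahead of it and the grasp point (between the pads) lies 6 mm ahead of it (r.tcp_to_tips is the distance from the TCP to the fingertips, in mm); z points along the fingers, y is the line along which they close (so a half turn about z gives the same grasp; the last joint's range is limited). The gripper opens to 85 mm and grips with 20 to 120 N. Pads are 22 mm wide; open, the fingers measure 114 mm over their backs; the gripper's body (76 mm by 85 mm) begins 54 mm behind the grasp point. The pads swing forward as they close: fully open they stand 13 mm farther back than shut.
Start: joints at [-68.721, 7.471, 85.268, -0, 87.261, -4.893], TCP at [264.667, -538.477, 256.292] pointing down, gripper open.
Joint ranges: [-169.43, 169.43], [-51.17, 129.36], [1.28, 143.12], [-76.62, 256.62], [0, 156.53], [-152.29, 152.29]. Speed limits (degrees/s): [136.94, 136.94, 159.86, 180, 180, 180].

INTERFACE

Orientations are given as [roll, pitch, yaw] about the fixed x, y, z axes, in that order (R = Rz(yaw) Ry(pitch) Rx(roll)).
In Python, from bench import r gives the robot as it stands.
- The arm moves only by the tool apply_moves, never from a script. Its arguments are lists of equal length, an entry for each row: "angular": the turn, a rotation vector about the world's x, y, z in units of 8 degrees (1.0 is 8 degrees), a list of three; "travel": the shift along the world's x, y, z in units of 40 mm (1.0 is 40 mm), a list of three; "jaw": the opening, from 0 (shut) to 1 (fully open). A call has 1 to 20 rows; each row shifts and turns the commanded pose from where the row before left it; what a row does not reach is not made up. A row lasts 1/8 s, in which the tool goes at most 62.5 mm and 10.7 degrees, less where a joint would pass 70% of its speed; a pose out of reach is approached as far as the arm can. A call is refused whole if a number of a shift passes 1 or a number of a turn 1, either way. A call with a gripper value outside its range is refused whole. The fingers move at their own pace and stop on an object; "force" is the grip in N (left out, the last holds). Time passes only in rows, so rows that do not move let the fingers close. It gives the time, the measured TCP pose, the force, the opening and the grip force at its end, in the units of the state.
- r.sense(): the state, without advancing time (a new reading comes with each control period).
- r.snapshot(name): name is "side" or "top"; returns a dict with "color" (420x560x3 uint8, red, green, blue), "fx", "fy", "cx", "cy" (pixels), "distortion" ([k1, k2, p1, p2, k3] as OpenCV has them; the pictures are not rectified), "R" (3x3) and "t" (3): a world point X has camera coordinates R X + t. Camera axes: x right, y down, z forward; pixel columns grow to the right and rows downward; lengths in mm; the calibration is good to about 2 mm. A picture is of the moment at which its call begins. There is no depth.
- r.hand_in(): hands the job in; it is judged then, once.
The state is a dict: "time": time; "joint_pos": joint angles; "qd": joint speeds; "joint_efforts": joint torques, N m; "tool_pos": TCP position; "tcp_rot": TCP orientation; "ft_force": force on the tool from outside, world axes, zero at the start; "wrist_torque": the same for the moment, N m; "finger_gap": finger opening in mm; "grip_force": force on a finger pad.
Only numpy, scipy, OpenCV 4.12 (cv2) and the standard library are available. Lean on these libraries where they do the work, as an engineer would, in place of code of your own. Each camera call takes 0.05 s, during which the arm holds its last target. There are 200 camera calls.

TASK

Move the taller of the two panels that lean on the sloped rest into the slot of the wooden rack: set its lower edge into the mouth of the slot while it still leans about as it did on the rest, then straighten it upright and let it down until it stands on the bottom of the slot, about midway along, and let go. Leave the shorter panel where it is.

Things in the scene. Friction and masses are not known exactly. Their poses are not given: they have to be found in the camera images.
- tall_panel: Panel to move: plywood, one face primed white, 120 mm tall, 60 wide, 10 thick, 70 g. Origin: middle of its lower edge, mid-thickness; z runs up the panel to its top edge, y along its width, x out of the white face. It starts leaning 25 degrees from vertical, top edge towards the robot, white face up and away from the robot. Pinch its top part through the thickness with the gripper leaning alike.
- short_panel: The panel to leave alone: same make, 80 mm tall, 60 wide, 10 thick, on the same rest at the same lean, left or right of the tall one, 76 mm from it centre to centre (16 mm gap). Origin and axes as for the tall panel.
- panel_rest: Fixed wooden rest that carries both panels. Origin: underside, on the table, straight below the panels' lower edges; z up, y along it (156 mm long). The lower edges stand on its ledge, 30 mm above the table; its back board supports only the lowest 60 mm of the panels, on the robot's side; a 6 mm lip stands before them. Above that both faces are free.
- panel_rack: Fixed wooden rack with one straight slot open at both ends. Origin: centre of its underside, on the table; z up, y along the slot (100 mm), x across it. Foot board 84 x 110 mm; cheeks 56 mm over the outside, top at z 47 mm. The mouth, 42 mm wide, narrows by 45-degree chamfers to 14 mm at z 33; upright walls from there to the floor at z 8. x lies within 15 degrees of the world's x (ahead).

How it is judged (in metres and radians):
On the way:
1. the lower edge of the tall panel is in the mouth of the slot (at least 6 mm below the top of the cheeks) while the panel leans more than 12 degrees from upright (z of tall_panel in the frame of panel_rack below 0.041 m and x of tall_panel in the frame of panel_rack between -0.02 and 0.02 m and y of tall_panel in the frame of panel_rack between -0.04 and 0.04 m and angle between tall_panel's own z axis and vertical between 0.21 and 0.8 rad), for 0.1 s.
At the end, for the whole second after the job is handed in: The tall panel stands at rest in the slot of the rack, its lower edge on the slot's floor (within 6 mm), within 25 mm of midway along the slot, and upright within 11 degrees; the short panel is still within 20 mm of where it was (z of tall_panel in the frame of panel_rack below 0.014 m and x of tall_panel in the frame of panel_rack between -0.01 and 0.01 m and y of tall_panel in the frame of panel_rack between -0.025 and 0.025 m and angle between tall_panel's own z axis and vertical below 0.2 rad and linear speed of tall_panel below 0.02 m/s and distance of short_panel from where it was at the start of the episode below 0.02 m); the robot touches nothing.
It fails at once if the short panel is moved more than 20 mm (distance of short_panel from where it was at the start of the episode above 0.02 m).
It also fails if it takes over 38 s, if anything falls off the work surface, if the arm or the gripper's body presses on something with over 40 N, if the wrist force passes 120 N, or if a joint passes its speed limit or range.

## Working session

There is one attempt and no reset: what is moved stays moved. The work goes in short steps, Python scripts to look and compute and a tool call to move; the robot and the scene stay as the last step left them, time stands still between calls to the robot, and variables do not carry over. Pictures are saved under pics/ and viewed, at most 10 in all, crops included, and the job is handed in when it is done.

Besides the shell and the picture viewer there is one more tool, called after "Request:" by a JSON object that holds its "api" and its "payload", one argument or row to a line. apply_moves: Moves the arm, as the interface text tells. Its arguments: {"type":"object","properties":{"angular":{"type":"array"},"travel":{"type":"array"},"jaw":{"type":"array"},"force":{"type":"number"}},"required":["angular","travel","jaw"]}

```bash
mkdir -p pics; ls; python3 - <<'E'
from bench import r
import cv2
for n in("side","top"):
    s=r.snapshot(n); cv2.imwrite(f"pics/{n}0.png",s["color"][:,:,::-1]); print(n,s["fx"],s["cx"],s["cy"],s["distortion"],s["R"],s["t"])
print(r.sense())
E
```

```text
pics
side 462.05056128051 280.97048744739897 205.7352923736931 [-0.06836491  0.          0.          0.          0.        ] [[-0.9804291  -0.19642106 -0.01332488]
 [-0.114505    0.62398688 -0.77299999]
 [ 0.16014803 -0.75634591 -0.63426609]] [ 546.10530034 -121.27068043 1079.57769303]
top 483.08117591449405 284.0836863314966 198.58452717448276 [-0.1250804  0.         0.         0.         0.       ] [[-0.00257873 -0.9999475   0.00991672]
 [-0.99813671  0.00196926 -0.06098544]
 [ 0.06096271 -0.01005551 -0.99808939]] [330.53942981 486.51176864 872.93758079]
{'time': 0.1, 'joint_pos': array([-6.87216509e+01,  7.51185586e+00,  8.53228387e+01, -1.42336202e-04,
        8.72617404e+01, -4.89420541e+00]), 'qd': array([ 0.05225735, -0.01417124, -0.12221446, -0.01390751, -0.11662168,
        0.03201595]), 'joint_efforts': array([ 8.39446566e-04, -5.70953500e+01, -5.01941049e+01, -1.08840902e-04,
        8.11701408e-03, -1.77151435e-05]), 'tool_pos': array([ 264.48933773, -538.05453509,  255.34001815]), 'tcp_rot': array([-1.79903905e+02, -8.08580661e-03,  2.61725546e+01]), 'ft_force': array([-0.17780457, -0.56655104,  0.57971194]), 'wrist_torque': array([ 0.00974468, -0.04028418, -0.07706686]), 'grip_force': 0.0, 'finger_gap': 85.18590455850754}
```

View pics/side0.png

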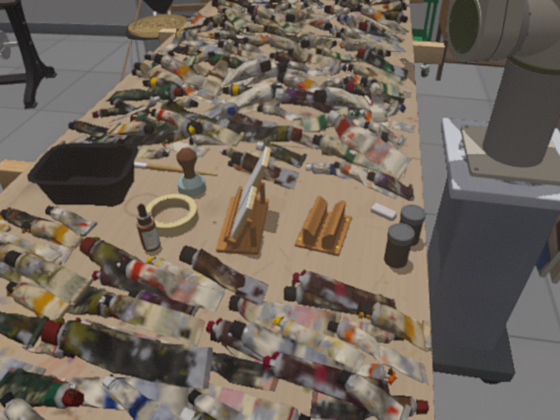

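View pics/top0.png

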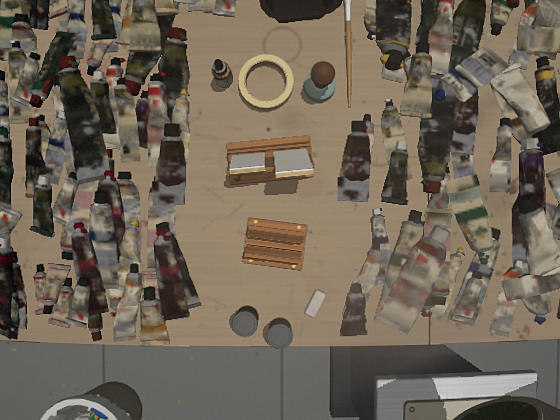

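The side view shows the tall panel (250,185) behind the short one on the rest, with the rack at (325,225). In the top view the tall panel is at right (295,160), the short at left (247,163), and the rack at (275,245). I'll enlarge the crops to get corners.

```bash
python3 - <<'E'
import cv2
a=cv2.imread("pics/top0.png")[125:280,215:325]
b=cv2.imread("pics/side0.png")[140:260,210:360]
cv2.imwrite("pics/t1.png",cv2.resize(a[:75],None,fx=7,fy=7,interpolation=2))
cv2.imwrite("pics/t2.png",cv2.resize(a[85:],None,fx=7,fy=7,interpolation=2))
cv2.imwrite("pics/s1.png",cv2.resize(b,None,fx=5,fy=5,interpolation=2))
E
```

```text
(no output)
```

View pics/t1.png

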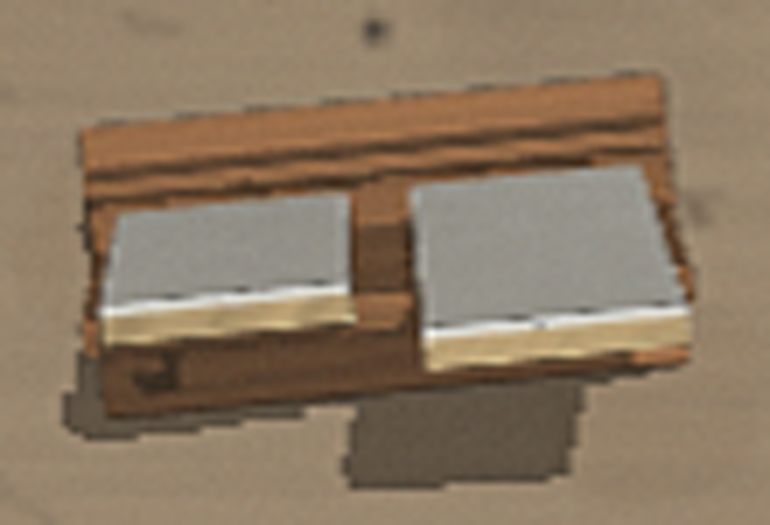

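View pics/t2.png

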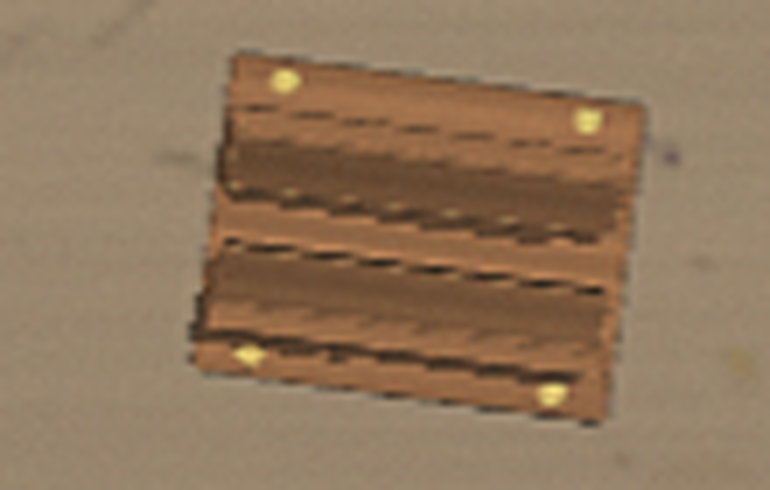

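View pics/s1.png

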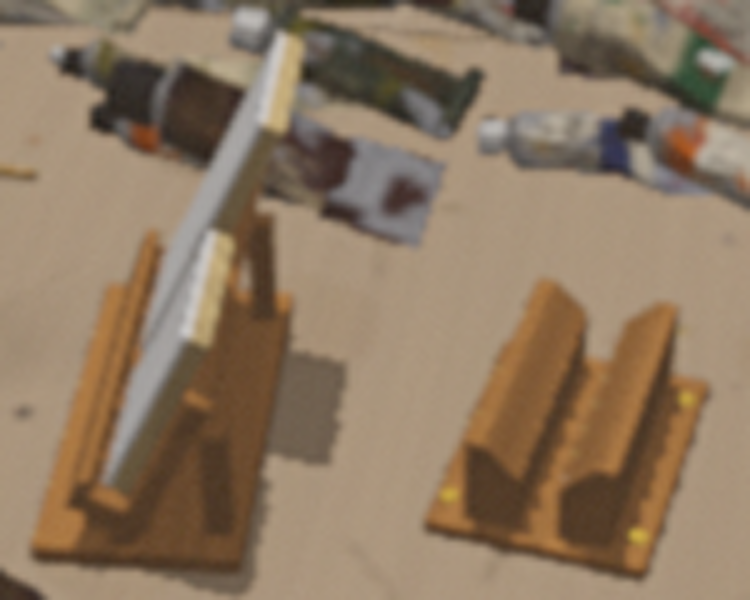

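The crops give the tall panel's top edge corners (white face (425,333)/(688,308), back (428,370)/(690,342)), the rack foot corners and the short panel's corners. In the side crop the tall panel's top edge runs (262,127)–(283,35). I'll fit the poses by least squares.

```bash
cat > fit.py <<'E'
import numpy as np, cv2
from bench import r
from scipy.optimize import least_squares
from scipy.spatial.transform import Rotation as Ro
def proj(s,X):
    K=np.array([[s["fx"],0,s["cx"]],[0,s["fy"],s["cy"]],[0,0,1]])
    return cv2.projectPoints(np.array(X,float),cv2.Rodrigues(np.array(s["R"]))[0],np.array(s["t"],float),K,np.array(s["distortion"]))[0][:,0]
def T1(p): return (np.array(p)+.5)/7-.5+[215,125]
def T2(p): return (np.array(p)+.5)/7-.5+[215,210]
def S1(p): return (np.array(p)+.5)/5-.5+[210,140]
def pose(v,lean,z): return Ro.from_euler('xyz',[0,-lean,v[2]],degrees=True),np.array([v[0],v[1],z])
def fit(name,lean,z,obs,x0):
    def res(v,sp=False):
        R,t=pose(v,lean,z)
        o=[proj(s,R.apply(L)+t)-P for s,L,P in obs if len(L)]
        return o if sp else np.concatenate(o).ravel()
    q=least_squares(res,x0,loss='soft_l1'); print(name,q.x.round(2)); [print(o.round(1).tolist()) for o in res(q.x,True)]
    return q.x
E
python3 - <<'E'
from fit import *
t,s=r.snapshot("top"),r.snapshot("side")
print("cams",-t["R"].T@t["t"],-s["R"].T@s["t"])
top=lambda h:[[5,30,h],[5,-30,h],[-5,30,h],[-5,-30,h]]
for z in (30,32):
  fit("tall",25,z,[(t,top(120),T1([(425,333),(688,308),(428,370),(690,342)])),(s,top(120),S1([(262,127),(283,35),(285,133),(300,42)]))],[550,0,0])
  fit("short",25,z,[(t,top(80),T1([(102,313),(350,288),(104,345),(354,319)])),(s,top(80),S1([(185,330),(213,232),(208,345),(233,237)]))],[550,0,0])
F=[[42,55,8],[42,-55,8],[-42,-55,8],[-42,55,8]]
fit("rack",0,0,[(t,F,T2([(235,52),(645,103),(605,422),(193,370)])),(s,[F[0],F[3],F[2]],S1([(428,520),(645,570),(710,383)]))],[450,0,0])
fit("rack-top",0,0,[(t,F,T2([(235,52),(645,103),(605,422),(193,370)]))],[450,0,0])
fit("rest-top",0,0,[(t,[[0,78,30],[0,-78,30]],T1([(85,175),(665,120)]))],[450,0,0])
E
```

```text
cams [433.24098551 338.34184075 897.66200928] [348.63918791 999.47207369 598.27407001]
tall [570.24 320.35   6.11]
[[-0.5, 0.1], [-0.3, -0.4], [-0.3, 0.7], [-0.1, 0.7]]
[[-0.6, -1.5], [-0.8, -1.2], [-0.0, -0.5], [0.7, -0.5]]
short [563.09 394.95   5.48]
[[-0.6, -0.4], [0.1, -0.4], [-0.1, 0.7], [0.1, 0.9]]
[[-0.5, 0.4], [-0.8, -1.3], [0.3, -0.4], [0.4, -0.1]]
tall [570.03 320.6    6.08]
[[-0.7, 0.0], [-0.3, -0.4], [-0.5, 0.7], [-0.2, 0.7]]
[[-0.6, -2.4], [-0.8, -2.1], [-0.0, -1.4], [0.7, -1.4]]
short [562.8  395.35   5.49]
[[-1.0, -0.4], [-0.2, -0.4], [-0.5, 0.8], [-0.2, 0.9]]
[[-0.5, -0.4], [-0.7, -2.0], [0.4, -1.2], [0.4, -0.9]]
rack [404.64 347.77  -7.29]
[[-0.7, 0.3], [-0.0, 0.4], [0.1, 0.3], [-0.6, 0.2]]
[[-1.4, -0.6], [0.0, -0.6], [-0.2, -1.3]]
rack-top [405.19 347.2   -7.33]
[[-0.4, -0.1], [0.3, 0.1], [0.4, 0.0], [-0.3, -0.1]]
rest-top [582.63 358.23   5.31]
[[-1.3, 0.1], [1.3, -0.1]]
```

```bash
cat > plan.py <<'E'
import numpy as np, sys
from bench import r
from scipy.spatial.transform import Rotation as Ro
# args: panel origin x y z, yaw, lean, height of TCP along panel, x_p offset
def tgt(x,y,z,yaw,lean,h,dx=0):
    P=Ro.from_euler('xyz',[0,-lean,yaw],degrees=True); M=P.as_matrix()
    return np.c_[M[:,1],M[:,0],-M[:,2]], np.array([x,y,z])+P.apply([dx,0,h])
def go(*a):
    s=r.sense(); R,p=tgt(*a); C=Ro.from_euler('xyz',s["tcp_rot"],degrees=True)
    w=(Ro.from_matrix(R)*C.inv()).as_rotvec(degrees=True)
    print("t",round(s["time"],2),"tcp",s["tool_pos"].round(1),"->",p.round(1),"turn",(w/8).round(3),"travel",((p-s["tool_pos"])/40).round(3),"F",s["ft_force"].round(1),"gap",round(s["finger_gap"],1),round(s["grip_force"],1))
    # panel pose if held with TCP at height a[5]
    M=C.as_matrix(); q=s["tool_pos"]+M[:,2]*a[5]-M[:,1]*(a[6] if len(a)>6 else 0); print("panel org",q.round(1),"lean",np.degrees(np.arccos(-M[2,2])).round(2),"yaw",np.degrees(np.arctan2(-M[0,0],M[1,0])).round(2))
if __name__=="__main__": go(*map(float,sys.argv[1:]))
E
python3 plan.py 570 320.3 30 5.8 25 174
```

```text
t 0.2 tcp [ 264.6 -538.2  255.6] -> [496.8 312.9 187.7] turn [-1.616 -2.913  8.557] travel [ 5.807 21.276 -1.698] F [ 0.6 -0.6  0.1] gap 85.2 0.0
panel org [ 264.5 -538.    81.6] lean 0.07 yaw -63.83
```

Request:
{"api": "apply_moves", "payload": {
  "angular": [
    [-0.08,-0.145,0.43],
    [-0.08,-0.145,0.43],
    [-0.08,-0.145,0.43],
    [-0.08,-0.145,0.43],
    [-0.08,-0.145,0.43],
    [-0.08,-0.145,0.43],
    [-0.08,-0.145,0.43],
    [-0.08,-0.145,0.43],
    [-0.08,-0.145,0.43],
    [-0.08,-0.145,0.43],
    [-0.08,-0.145,0.43],
    [-0.08,-0.145,0.43],
    [-0.08,-0.145,0.43],
    [-0.08,-0.145,0.43],
    [-0.08,-0.145,0.43],
    [-0.08,-0.145,0.43],
    [-0.08,-0.145,0.43],
    [-0.08,-0.145,0.43],
    [-0.08,-0.145,0.43],
    [-0.08,-0.145,0.43]
  ],
  "travel": [
    [0.25,0.9,0],
    [0.25,0.9,0],
    [0.25,0.9,0],
    [0.25,0.9,0],
    [0.25,0.9,0],
    [0.25,0.9,0],
    [0.25,0.9,0],
    [0.25,0.9,0],
    [0.25,0.9,0],
    [0.25,0.9,0],
    [0.25,0.9,0],
    [0.25,0.9,0],
    [0.25,0.9,0],
    [0.25,0.9,0],
    [0.25,0.9,0],
    [0.25,0.9,0],
    [0.25,0.9,0],
    [0.25,0.9,0],
    [0.25,0.9,0],
    [0.25,0.9,0]
  ],
  "jaw": [1,1,1,1,1,1,1,1,1,1,1,1,1,1,1,1,1,1,1,0.7],
  "force": 40
}}

```text
time: 2.7
tool_pos: [464.7, 182.9, 256.3]
tcp_rot: [155.1, 0.0, 96.3]
ft_force: [-0.4, -0.2, 0.1]
finger_gap: 69.9
grip_force: 0.0
```

```bash
python3 plan.py 570 320.3 30 5.8 25 174
```

```text
t 2.7 tcp [464.7 182.9 256.3] -> [496.8 312.9 187.7] turn [ 0.006 -0.006 -0.058] travel [ 0.804  3.249 -1.714] F [-0.4 -0.2  0.1] gap 69.9 0.0
panel org [537.7 190.8  98.5] lean 24.95 yaw 6.27
```

Request:
{"api": "apply_moves", "payload": {
  "angular": [
    [0,0,-0.06],
    [0,0,0],
    [0,0,0],
    [0,0,0],
    [0,0,0],
    [0,0,0],
    [0,0,0]
  ],
  "travel": [
    [0.134,0.54,-0.286],
    [0.134,0.54,-0.286],
    [0.134,0.54,-0.286],
    [0.134,0.54,-0.286],
    [0.134,0.54,-0.286],
    [0.134,0.54,-0.286],
    [0,0,0]
  ],
  "jaw": [0.6,0.6,0.6,0.6,0.6,0.6,0.6]
}}

```text
time: 3.58
tool_pos: [496.0, 311.7, 186.0]
tcp_rot: [155.2, 0.1, 95.7]
ft_force: [-0.4, -0.1, 0.2]
finger_gap: 51.2
grip_force: 0.0
```

```bash
python3 plan.py 570 320.3 30 5.8 25 104; python3 - <<'E'
from bench import r
import cv2
a=r.snapshot("side")["color"][90:270,190:340,::-1]; 
cv2.imwrite("pics/s2.png",cv2.resize(a,None,fx=3.3,fy=3.3,interpolation=2))
E
```

```text
t 3.58 tcp [496.  311.7 186. ] -> [526.3 315.9 124.3] turn [ 0.014 -0.029  0.009] travel [ 0.756  0.104 -1.543] F [-0.4 -0.1  0.2] gap 51.2 0.0
panel org [539.4 315.9  91.6] lean 24.76 yaw 5.73
```

View pics/s2.png

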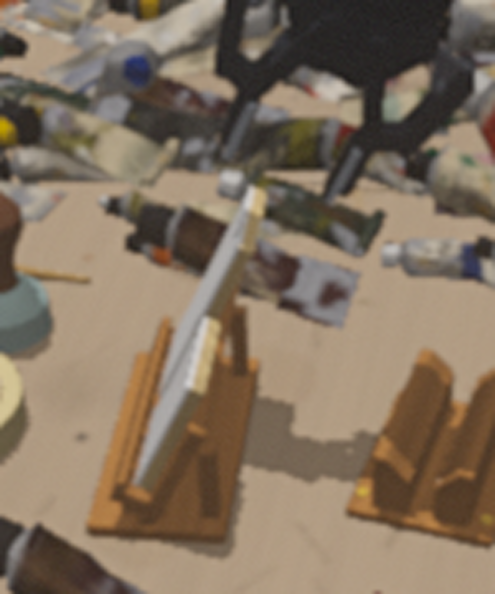

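The picture shows the fingertips at about (230,155) and (335,195) straddling the tall panel's top edge (250,215). I'll compare these with the projected positions.

```bash
python3 - <<'E'
from fit import *
s=r.snapshot("side"); q=r.sense(); C=Ro.from_euler('xyz',q["tcp_rot"],degrees=True)
f=lambda X:((proj(s,X)-[190,90]+.5)*3.3-.5).round(0).tolist()
print("tips",f([C.apply([0,y,z])+q["tool_pos"] for z in(12,25) for y in(25.6,-25.6,0)]))
R,t=pose([570,320.3,5.8],25,30)
print("panel",f([R.apply([x,y,120])+t for y in(30,0,-30) for x in(5,-5)]))
print("axis",f([R.apply([0,0,h])+t for h in(120,135,150,165)]))
E
```

```text
tips [[240.0, 137.0], [328.0, 176.0], [284.0, 157.0], [231.0, 156.0], [318.0, 194.0], [275.0, 175.0]]
panel [[237.0, 244.0], [254.0, 251.0], [244.0, 213.0], [260.0, 220.0], [250.0, 184.0], [267.0, 191.0]]
axis [[252.0, 217.0], [263.0, 196.0], [274.0, 175.0], [285.0, 154.0]]
```

Predictions agree: the finger midpoint (275,175) lies on the panel axis (274,175). Next I descend and grip.

Request:
{"api": "apply_moves", "payload": {
  "angular": [
    [0.01,-0.03,0],
    [0,0,0],
    [0,0,0],
    [0,0,0],
    [0,0,0],
    [0,0,0],
    [0,0,0],
    [0,0,0],
    [0,0,0],
    [0,0,0],
    [0,0,0],
    [0,0,0],
    [0,0,0]
  ],
  "travel": [
    [0.126,0.017,-0.257],
    [0.126,0.017,-0.257],
    [0.126,0.017,-0.257],
    [0.126,0.017,-0.257],
    [0.126,0.017,-0.257],
    [0.126,0.017,-0.257],
    [0,0,0],
    [0,0,0],
    [0,0,0],
    [0,0,0],
    [0,0,0],
    [0,0,0],
    [0,0,0]
  ],
  "jaw": [0.6,0.6,0.6,0.6,0.6,0.6,0.6,0.4,0.25,0,0,0,0],
  "force": 40
}}

```text
time: 5.3
tool_pos: [527.3, 315.4, 126.6]
tcp_rot: [154.8, -0.1, 95.7]
ft_force: [-3.0, -0.9, 5.6]
finger_gap: 9.4
grip_force: 42.1
```

```bash
python3 plan.py 570 320.3 30 5.8 25 104
```

```text
t 5.3 tcp [527.3 315.4 126.6] -> [526.3 315.9 124.3] turn [-0.01   0.023  0.018] travel [-0.025  0.01  -0.058] F [-3.  -0.9  5.6] gap 9.4 42.1
panel org [571.3 319.9  32.5] lean 25.19 yaw 5.66
```

Request:
{"api": "apply_moves", "payload": {
  "angular": [
    [0,0,0],
    [0,0,0],
    [0,0,0],
    [0,0,0],
    [0,0,0],
    [0,0,0],
    [0,0,0],
    [0,0,0]
  ],
  "travel": [
    [-0.03,0,0.1],
    [-0.1,-0.01,0.22],
    [-0.1,-0.01,0.22],
    [-0.1,-0.01,0.22],
    [-0.1,-0.01,0.5],
    [0,0,0.6],
    [0,0,0.3],
    [0,0,0]
  ],
  "jaw": [0,0,0,0,0,0,0,0]
}}

```text
time: 6.3
tool_pos: [510.4, 314.0, 213.9]
tcp_rot: [154.7, -0.1, 95.7]
ft_force: [-0.9, 0.9, -0.9]
finger_gap: 9.6
grip_force: 41.1
```

```bash
python3 plan.py 405 347.5 90 -7.3 25 106
```

```text
t 6.3 tcp [510.4 314.  213.9] -> [360.6 353.2 186.1] turn [-0.013  0.035 -1.619] travel [-3.746  0.98  -0.695] F [-0.9  0.9 -0.9] gap 9.6 41.1
panel org [555.4 318.6 118. ] lean 25.27 yaw 5.65
```

Request:
{"api": "apply_moves", "payload": {
  "angular": [
    [0,0,-0.2],
    [0,0,-0.2],
    [0,0,-0.2],
    [0,0,-0.2],
    [0,0,-0.2],
    [0,0,-0.2],
    [0,0,-0.2],
    [0,0.03,-0.22],
    [0,0,0]
  ],
  "travel": [
    [-0.47,0.05,0],
    [-0.47,0.05,0],
    [-0.47,0.1,0],
    [-0.47,0.15,0],
    [-0.47,0.15,-0.1],
    [-0.47,0.16,-0.2],
    [-0.47,0.16,-0.2],
    [-0.46,0.16,-0.2],
    [0,0,0]
  ],
  "jaw": [0,0,0,0,0,0,0,0,0]
}}

```text
time: 7.42
tool_pos: [358.3, 352.5, 182.2]
tcp_rot: [155.2, 0.2, 82.8]
ft_force: [0.3, -1.4, -0.9]
finger_gap: 9.5
grip_force: 41.0
```

```bash
python3 plan.py 405 347.5 37 -7.3 25 106;  python3 - <<'E'
from bench import r
import cv2
a=r.snapshot("side")["color"][110:270,230:430,::-1]; 
cv2.imwrite("pics/s3.png",cv2.resize(a,None,fx=3.5,fy=3.5,interpolation=2))
E
```

```text
t 7.42 tcp [358.3 352.5 182.2] -> [360.6 353.2 133.1] turn [ 0.017 -0.028 -0.012] travel [ 0.056  0.018 -1.227] F [ 0.3 -1.4 -0.9] gap 9.5 41.0
panel org [402.4 346.6  85.9] lean 24.79 yaw -7.2
```

View pics/s3.png

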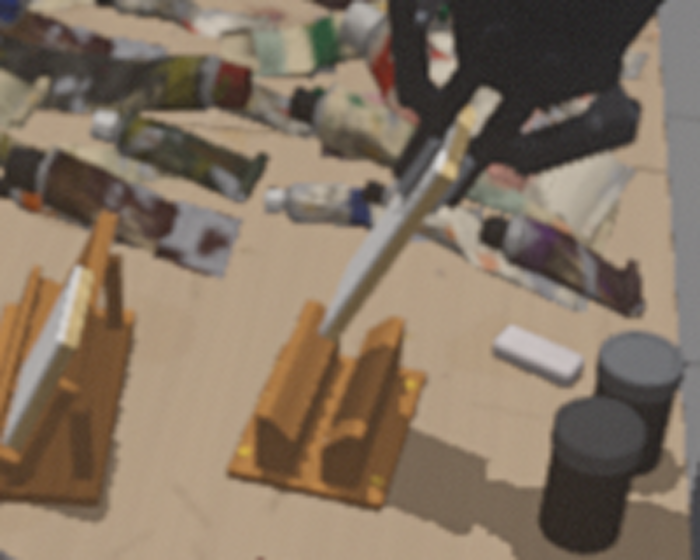

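The panel is held leaning above the rack; its near lower white corner is about (322,335), near top corners (440,180)/(460,183). I'll compare with the prediction to calibrate h.

```bash
python3 - <<'E'
from fit import *
s=r.snapshot("side"); q=r.sense(); C=Ro.from_euler('xyz',q["tcp_rot"],degrees=True)
f=lambda X:((proj(s,X)-[230,110]+.5)*3.5-.5).round(0).tolist()
for h in(103,106,109): print(h,"low near white/back, top near white/back",f([C.apply([30,y,h-l])+q["tool_pos"] for l in(0,120) for y in(5,-5)]))
R,t=pose([405,347.5,-7.3],0,0)
print("cheek tops near: outer+,mouth+,mouth-,outer-",f([R.apply([x,50,47])+t for x in(28,21,-21,-28)]))
print("far",f([R.apply([x,-50,47])+t for x in(28,21,-21,-28)]))
E
```

```text
103 low near white/back, top near white/back [[317.0, 326.0], [334.0, 336.0], [436.0, 159.0], [455.0, 170.0]]
106 low near white/back, top near white/back [[314.0, 330.0], [331.0, 340.0], [432.0, 163.0], [452.0, 175.0]]
109 low near white/back, top near white/back [[311.0, 334.0], [328.0, 344.0], [429.0, 168.0], [448.0, 179.0]]
cheek tops near: outer+,mouth+,mouth-,outer- [[254.0, 410.0], [267.0, 413.0], [347.0, 430.0], [361.0, 433.0]]
far [[305.0, 295.0], [318.0, 298.0], [392.0, 312.0], [404.0, 314.0]]
```

Request:
{"api": "apply_moves", "payload": {
  "angular": [
    [0,0,0],
    [0,0,0],
    [0,0,0],
    [0,0,0],
    [0,0,0],
    [0,0,0],
    [0,0,0],
    [0,0,0]
  ],
  "travel": [
    [0.08,0.02,-0.24],
    [0,0,-0.24],
    [0,0,-0.24],
    [0,0,-0.2],
    [0,0,-0.17],
    [0,0,-0.1],
    [0,0,0],
    [0,0,0]
  ],
  "jaw": [0,0,0,0,0,0,0,0]
}}

```text
time: 8.52
tool_pos: [363.2, 353.8, 137.2]
tcp_rot: [155.1, -0.0, 82.7]
ft_force: [-0.1, -0.2, -0.9]
finger_gap: 9.6
grip_force: 41.0
```

```bash
python3 plan.py 405.5 347.5 38 -7.3 25 106; python3 plan.py 405.5 347.5 40 -7.3 0 106;  python3 - <<'E'
from bench import r
import cv2
a=r.snapshot("side")["color"][110:270,260:430,::-1]; 
cv2.imwrite("pics/s4.png",cv2.resize(a,None,fx=3.7,fy=3.7,interpolation=2))
E
```

```text
t 8.53 tcp [363.2 353.8 137.2] -> [361.1 353.2 134.1] turn [-0.006 -0.008  0.   ] travel [-0.054 -0.016 -0.077] F [-0.1 -0.2 -0.9] gap 9.6 41.0
panel org [407.5 348.2  41. ] lean 24.93 yaw -7.3
t 8.53 tcp [363.2 353.8 137.2] -> [405.5 347.5 146. ] turn [3.910e-01 3.092e+00 2.000e-03] travel [ 1.057 -0.158  0.221] F [-0.1 -0.2 -0.9] gap 9.6 41.0
panel org [407.5 348.2  41. ] lean 24.93 yaw -7.3
```

View pics/s4.png

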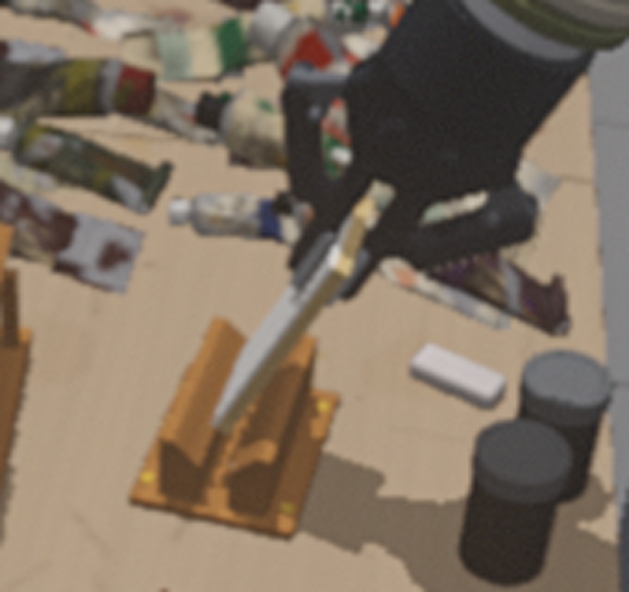

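The panel's lower edge (near corner about (220,425)) sits within the mouth between the cheeks, still leaning. I go 5 mm lower, hold, then straighten about the lower edge.

Request:
{"api": "apply_moves", "payload": {
  "angular": [
    [0,0,0],
    [0,0,0],
    [0,0,0],
    [0,0,0],
    [0,0,0]
  ],
  "travel": [
    [-0.03,-0.01,-0.07],
    [-0.02,0,-0.07],
    [0,0,0],
    [0,0,0],
    [0,0,0]
  ],
  "jaw": [0,0,0,0,0]
}}

```text
time: 9.2
tool_pos: [361.1, 353.3, 131.2]
tcp_rot: [155.1, -0.0, 82.7]
ft_force: [0.1, -0.1, -0.4]
finger_gap: 9.2
grip_force: 41.0
```

```bash
python3 plan.py 405.5 347.5 38 -7.3 12.5 106; python3 plan.py 405.5 347.5 38 -7.3 0 106
```

```text
t 9.2 tcp [361.1 353.3 131.2] -> [382.7 350.4 141.5] turn [0.195 1.539 0.002] travel [ 0.541 -0.071  0.256] F [ 0.1 -0.1 -0.4] gap 9.2 41.0
panel org [405.4 347.6  35.1] lean 24.91 yaw -7.31
t 9.2 tcp [361.1 353.3 131.2] -> [405.5 347.5 144. ] turn [3.930e-01 3.089e+00 2.000e-03] travel [ 1.11  -0.144  0.319] F [ 0.1 -0.1 -0.4] gap 9.2 41.0
panel org [405.4 347.6  35.1] lean 24.91 yaw -7.31
```

Request:
{"api": "apply_moves", "payload": {
  "angular": [
    [0.05,0.386,0],
    [0.05,0.386,0],
    [0.05,0.386,0],
    [0.05,0.386,0],
    [0.05,0.386,0],
    [0.05,0.386,0],
    [0.05,0.386,0],
    [0.05,0.386,0],
    [0,0,0],
    [0,0,0]
  ],
  "travel": [
    [0.135,-0.018,0.08],
    [0.135,-0.018,0.07],
    [0.135,-0.018,0.06],
    [0.135,-0.018,0.05],
    [0.142,-0.018,0.03],
    [0.142,-0.018,0.02],
    [0.142,-0.018,0.01],
    [0.142,-0.018,0],
    [0,0,0],
    [0,0,0]
  ],
  "jaw": [0,0,0,0,0,0,0,0,0,0]
}}

```text
time: 10.45
tool_pos: [405.2, 347.4, 143.7]
tcp_rot: [180.0, -0.0, 82.7]
ft_force: [0.6, 0.7, -1.2]
finger_gap: 9.8
grip_force: 41.0
```

```bash
python3 plan.py 405.5 347.5 9 -7.3 0 106;  python3 - <<'E'
from bench import r
import cv2
a=r.snapshot("side")["color"][150:260,280:380,::-1]; 
cv2.imwrite("pics/s5.png",cv2.resize(a,None,fx=5,fy=5,interpolation=2))
E
```

```text
t 10.45 tcp [405.2 347.4 143.7] -> [405.5 347.5 115. ] turn [-0.002  0.005  0.004] travel [ 0.008  0.004 -0.718] F [ 0.6  0.7 -1.2] gap 9.8 41.0
panel org [405.3 347.4  37.7] lean 0.04 yaw -7.33
```

View pics/s5.png

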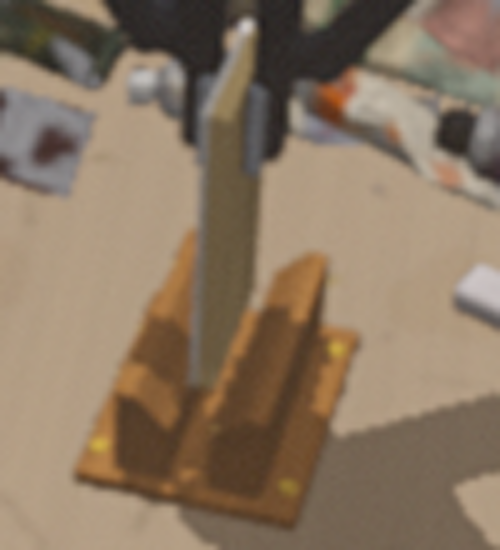

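The panel stands upright in the mouth; its near lower corners at about (190–213,385) are over the slot. I lower it slowly and watch the force.

Request:
{"api": "apply_moves", "payload": {
  "angular": [
    [0,0,0],
    [0,0,0],
    [0,0,0],
    [0,0,0],
    [0,0,0],
    [0,0,0]
  ],
  "travel": [
    [0,0,-0.08],
    [0,0,-0.08],
    [0,0,-0.08],
    [0,0,-0.08],
    [0,0,0],
    [0,0,0]
  ],
  "jaw": [0,0,0,0,0,0]
}}

```text
time: 11.25
tool_pos: [405.4, 347.5, 131.2]
tcp_rot: [180.0, -0.0, 82.7]
ft_force: [-1.1, -0.2, -2.1]
finger_gap: 9.9
grip_force: 41.0
```

Request:
{"api": "apply_moves", "payload": {
  "angular": [
    [0,0,0],
    [0,0,0],
    [0,0,0],
    [0,0,0],
    [0,0,0],
    [0,0,0]
  ],
  "travel": [
    [0,0,-0.08],
    [0,0,-0.08],
    [0,0,-0.08],
    [0,0,-0.05],
    [0,0,0],
    [0,0,0]
  ],
  "jaw": [0,0,0,0,0,0]
}}

```text
time: 12.0
tool_pos: [405.4, 347.5, 119.7]
tcp_rot: [180.0, -0.0, 82.7]
ft_force: [-0.1, 0.2, -1.0]
finger_gap: 9.5
grip_force: 41.0
```

Now at about z = 13. I continue in small steps until contact.

Request:
{"api": "apply_moves", "payload": {
  "angular": [
    [0,0,0],
    [0,0,0],
    [0,0,0],
    [0,0,0]
  ],
  "travel": [
    [0,0,-0.05],
    [0,0,-0.04],
    [0,0,0],
    [0,0,0]
  ],
  "jaw": [0,0,0,0]
}}

```text
time: 12.5
tool_pos: [405.4, 347.4, 116.0]
tcp_rot: [-180.0, -0.0, 82.7]
ft_force: [0.3, -0.3, -0.2]
finger_gap: 9.7
grip_force: 41.0
```

Request:
{"api": "apply_moves", "payload": {
  "angular": [
    [0,0,0],
    [0,0,0],
    [0,0,0],
    [0,0,0]
  ],
  "travel": [
    [0,0,-0.04],
    [0,0,-0.03],
    [0,0,0],
    [0,0,0]
  ],
  "jaw": [0,0,0,0]
}}

```text
time: 13.0
tool_pos: [405.7, 347.6, 113.8]
tcp_rot: [180.0, -0.1, 82.7]
ft_force: [-1.1, -2.1, 5.7]
finger_gap: 9.1
grip_force: 41.9
```

Contact with the floor (TCP 113.8 − 106 ≈ 8). I release and retreat.

Request:
{"api": "apply_moves", "payload": {
  "angular": [
    [0,0,0],
    [0,0,0],
    [0,0,0],
    [0,0,0],
    [0,0,0],
    [0,0,0],
    [0,0,0],
    [0,0,0],
    [0,0,0],
    [0,0,0],
    [0,0,0],
    [0,0,0]
  ],
  "travel": [
    [0,0,0],
    [0,0,0],
    [0,0,0],
    [0,0,0],
    [0,0,0.2],
    [0,0,0.4],
    [0,0,0.5],
    [0,0,0.5],
    [0,0,0.5],
    [0,0,0.5],
    [0,0,0],
    [0,0,0]
  ],
  "jaw": [0.2,0.3,0.5,0.5,0.5,0.5,0.5,0.5,0.5,0.5,0.5,0.5]
}}

```text
time: 14.5
tool_pos: [405.2, 347.3, 216.8]
tcp_rot: [-180.0, -0.0, 82.7]
ft_force: [0.2, 0.2, -0.2]
finger_gap: 42.6
grip_force: 0.0
```

```bash
python3 - <<'E'
from bench import r
import cv2
a=r.snapshot("side")["color"][100:270,200:400,::-1]; 
cv2.imwrite("pics/s6.png",cv2.resize(a,None,fx=3.5,fy=3.5,interpolation=2))
E
```

```text
(no output)
```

View pics/s6.png

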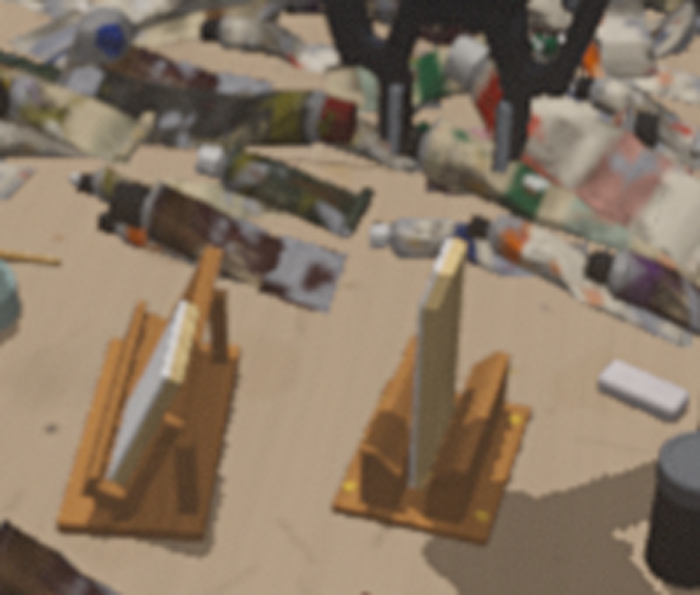

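The tall panel stands upright in the slot (near lower corner about (415,485)), the short one is unmoved at (150,390), and the gripper is clear.

```bash
python3 -c "
from bench import r
print(r.hand_in())"
```

```text
the job is handed in; nothing more can be done
None
```

The tall panel stands upright on the floor of the rack's slot, about midway along. The short panel was left where it was, and the job was handed in at about 14.6 s; the call returned no verdict.

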